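# Lay out the solvent station for the next run

### The arm

A 6-joint arm with a two-finger parallel gripper is mounted at the origin on the work surface. World frame = base frame: x ahead of the robot, y to its left, z up, the work surface at z = 0. Lengths are in mm, angles in rad, forces in N, time in s.
With the tool pointing down it reaches from about 325 to 875 mm from the base axis. Payload 4.4 kg.
Tool frame: the origin (TCP) lies on the centre line of the jaws, within the pads' length; the fingertips stand ahead of it and the grasp point (between the pads) lies 6 mm ahead of it (ctrl.tcp_to_tips is the z of the fingertips in the tool frame, in mm); z points along the fingers, y is the direction in which the jaws open and shut (so a half turn about z gives the same grasp; the last joint's range is limited). The gripper opens to 85 mm and grips with 20 to 120 N. Pads are 22 mm wide; open, the fingers measure 114 mm over their backs; the gripper's body (76 mm by 85 mm) begins 54 mm behind the grasp point. The pads swing forward as they close: fully open they stand 13 mm farther back than shut.
Start: joints at [1.062, 0.207, 1.542, -0, 1.393, -0.15], TCP at [201.383, 538.584, 256.282] pointing down, gripper open.
Joint ranges: [-2.73, 2.73], [-0.86, 2.22], [0.23, 2.46], [-1.11, 4.25], [0.08, 2.63], [-2.82, 2.82]. Speed limits (rad/s): [2.79, 2.79, 3.14, 3.14, 3.14, 3.14].

### API

Orientations are given as a 3x3 rotation matrix whose columns are the frame's x, y, z axes.
In Python, from plant import ctrl, sensors, optics gives the robot as it stands. Calls block until the motion is done:
- ctrl.move_ptp(position, orientation): joint-space move of the TCP to a pose.
- ctrl.move_l(position, rot=None, vel=150, threshold=None): straight line of the TCP; rot=None keeps the orientation; vel is the mean speed in mm/s. With threshold (N) it stops when the force on the tool has changed by that much, and returns True; else False.
- ctrl.set_joints(angles): joint-space move.
- ctrl.gripper_to(opening, force=None): finger opening in mm; force is the grip in N (None keeps the last); returns when the fingers have stopped.
- ctrl.hold(seconds).
- ctrl.solve_ik(position, orientation): joint angles nearest the present ones, or None.
- sensors.read_state(): the state.
- optics.grab_frame(name): name is "scene" or "side" or "wrist"; returns (picture, depth): 400x640x3 uint8, red, green, blue; 400x640 float32, mm along the optical axis (not along the pixel's ray), 0 where there is no reading.
- optics.camera_params(name): a dict with "mtx" (3x3 intrinsics, pixels), "R" (3x3) and "t" (3): a world point X has camera coordinates R X + t; the wrist camera has in their place "T_tool_cam" (4x4, takes a point from camera to tool coordinates, whose origin is the TCP and whose axes are the flange's). Camera axes: x right, y down, z forward; pixel columns grow to the right and rows downward; lengths in mm; the calibration is good to about 2 mm. A picture is of the moment at which its call begins: read the wrist's pose just before it. camera_params takes no time and is no camera call.
A pose or a line that the arm cannot do raises ctrl.MotionError and nothing moves.
- ctrl.finish_job(): hands the job in, once; it reports no verdict.
The state is a dict: "t": time; "q": joint angles; "qvel": joint speeds; "tau": joint torques, N m; "eef_pos": TCP position; "eef_rot": TCP orientation; "force": force on the tool from outside, world axes, zero at the start; "wrist_torque": the same for the moment, N m; "grip_width": finger opening in mm.
Only numpy, scipy, OpenCV 4.12 (cv2) and the standard library are available. Lean on these libraries where they do the work, as an engineer would, in place of code of your own. Each camera call takes 0.05 s, during which the arm holds its last target. There are 200 camera calls.

### The job

Set up the marked mat, whose front is the edge with the blue strip: stand the steel beaker in the middle of the stirrer's dark plate and put the orange lid squarely on the beaker. Stand the blue-capped bottle centred in the ring between the stirrer and the pump, the green-capped bottle in the ring straight in front of the stirrer, and the amber, white-capped bottle in the ring straight in front of the blue-capped one, so that the ring in front of the pump stays empty. Set everything down upright rather than letting it drop, let go of it all, and do not shift the red tray or the spanner.

Things in the scene. Friction and masses are not known exactly. Their poses are not given: they have to be found in the camera images.
- mat: Fixed grey mat, 210 mm (x) by 330 mm (y), 4 mm thick, turned by up to 15 degrees. Origin: centre of its underside; z up, its -x side is the front (a blue strip along that edge, nearer the robot), +y its left. Four dark ring outlines of 66 mm diameter are printed on it, centred at mat x, y = (50, 0), (-50, 110), (-50, 0) and (-50, -110) mm. The stirrer and the pump stand on it at (50, 110) and (50, -110) mm, or the other way round.
- stirrer: Magnetic stirrer fixed on the mat, its axes parallel to the mat's: white square box 100 x 100 mm with a round dark grey plate of 88 mm diameter in the middle of its top; the plate's surface is 45 mm above the stirrer's origin. Origin: centre of its underside, on the mat's top. The ring in front of it is centred 100 mm from its origin along its -x.
- pump: Small pump fixed on the mat: blue square box 90 x 90 x 55 mm with a black round head on top (to 65 mm with the three steel rollers). Origin: centre of its underside, on the mat's top; axes parallel to the mat's.
- blue_bottle: Clear glass laboratory bottle with a blue cap, 48 mm across and 94 mm tall, about 150 g: body 48 mm in diameter up to 52 mm, then a sloping shoulder, and a round screw cap 34 mm in diameter from 71 to 94 mm above the underside (fixed on; lift the bottle by it). Origin: centre of the underside, z up. Starts standing on the bench beside the mat.
- green_bottle: Clear glass laboratory bottle with a green cap, 48 mm across and 94 mm tall, about 150 g: body 48 mm in diameter up to 52 mm, then a sloping shoulder, and a round screw cap 34 mm in diameter from 71 to 94 mm above the underside (fixed on; lift the bottle by it). Origin: centre of the underside, z up. Starts standing on the bench beside the mat.
- amber_bottle: Amber glass laboratory bottle with a white cap, 48 mm across and 94 mm tall, about 150 g: body 48 mm in diameter up to 52 mm, then a sloping shoulder, and a round screw cap 34 mm in diameter from 71 to 94 mm above the underside (fixed on; lift the bottle by it). Origin: centre of the underside, z up. Starts standing on the bench beside the mat.
- beaker: Open straight-sided stainless steel beaker, outer diameter 56 mm, 65 mm tall, wall 3 mm, about 140 g. Origin: centre of its underside, z up. Starts empty and upright on the bench beside the mat.
- lid: Flat orange disc, 64 mm in diameter and 5 mm thick, with an upright black cylindrical knob 16 mm in diameter in its middle, from 5 to 32 mm above the underside; about 60 g. It simply rests on the beaker's rim. Origin: centre of the underside, z up. Starts lying knob up on the bench beside the mat.
- red_tray: Bystander: open red plastic tray, 80 x 140 x 35 mm, on the bench beyond the mat. Origin: centre of its underside. Leave it alone.
- spanner: Bystander: steel spanner, 150 mm long, lying on the bench to the right of the mat. Origin: on its underside, on its long axis (x). Leave it alone.
Mind the look-alikes: they are no part of the job. Of the things that look like the lid, the smaller one is meant.

How it is judged (in metres and radians):
At the end, for the whole second after the job is handed in: Bottles in their rings (blue between stirrer and pump, green before the stirrer, amber before blue) and beaker on the stirrer plate, each within 12 mm of centre along each mat axis; lid on the beaker within 10 mm; heights within 5 mm, tilts under 0.1 rad; all at rest, released (x of blue_bottle in the frame of mat between 0.038 and 0.062 m and y of blue_bottle in the frame of mat between -0.012 and 0.012 m and z of blue_bottle in the frame of mat between -0.001 and 0.009 m and angle between each of blue_bottle, green_bottle, amber_bottle, beaker, lid's own z axis and vertical below 0.1 rad and linear speed of each of blue_bottle, green_bottle, amber_bottle, beaker, lid below 0.02 m/s and x of green_bottle in the frame of stirrer between -0.112 and -0.088 m and y of green_bottle in the frame of stirrer between -0.012 and 0.012 m and z of green_bottle in the frame of stirrer between -0.005 and 0.005 m and x of amber_bottle in the frame of mat between -0.062 and -0.038 m and y of amber_bottle in the frame of mat between -0.012 and 0.012 m and z of amber_bottle in the frame of mat between -0.001 and 0.009 m and x of beaker in the frame of stirrer between -0.012 and 0.012 m and y of beaker in the frame of stirrer between -0.012 and 0.012 m and z of beaker in the frame of stirrer between 0.04 and 0.05 m and z of lid in the frame of beaker between 0.06 and 0.07 m and horizontal distance between lid and beaker below 0.01 m); the robot touches nothing.
It fails at once if a bottle is dropped through the air from more than about 30 mm ((height (world z) of blue_bottle above 0.035 m and contact force between blue_bottle and anything else below 0.01 N) or (height (world z) of green_bottle above 0.035 m and contact force between green_bottle and anything else below 0.01 N) or (height (world z) of amber_bottle above 0.035 m and contact force between amber_bottle and anything else below 0.01 N)).
It fails at once if the beaker or lid is dropped through the air from well above its place ((height (world z) of beaker above 0.085 m and contact force between beaker and anything else below 0.01 N) or (height (world z) of lid above 0.15 m and contact force between lid and anything else below 0.01 N)).
It fails at once if the red tray is shifted by more than 15 mm (distance of red_tray from where it was at the start of the episode above 0.015 m).
It fails at once if the spanner is shifted by more than 15 mm (distance of spanner from where it was at the start of the episode above 0.015 m).
It also fails if it takes over 131 s, if anything falls off the work surface, if the arm or the gripper's body presses on something with over 40 N, if the wrist force passes 120 N, or if a joint passes its speed limit or range.

## Working session

There is one attempt and no reset: what is moved stays moved. The work goes in short steps, each a Python script; the robot and the scene stay as the last script left them, time stands still between calls to the robot, and variables do not carry over. Pictures are saved under pics/ and viewed, about 12 in all and at most 16, crops included, and the job is handed in when it is done.

```bash
ls; mkdir -p pics
python3 - <<'E'
from plant import ctrl,sensors,optics
import cv2,numpy as np
for n in("scene","side"):
    p,d=optics.grab_frame(n); cv2.imwrite(f"pics/{n}0.png",p[:,:,::-1]); np.save(f"{n}0.npy",d)
    c=optics.camera_params(n); print(n,c["mtx"],-c["R"].T@c["t"],c["R"][2])
print(optics.camera_params("wrist"),ctrl.tcp_to_tips,sensors.read_state()["t"])
E
```

```text
pics
scene [[494.01789515   0.         326.18108148]
 [  0.         494.01789515 196.31869052]
 [  0.           0.           1.        ]] [1025.42294274 -643.83814962 1056.58301596] [-0.34669853  0.49059416 -0.79944825]
side [[488.2523722    0.         327.86740301]
 [  0.         488.2523722  199.64520704]
 [  0.           0.           1.        ]] [-209.05653277 -743.96548076  971.27942916] [ 0.55035097  0.52775273 -0.64698598]
{'mtx': array([[344.49998341,   0.        , 327.54270602],
       [  0.        , 344.49998341, 209.10756483],
       [  0.        ,   0.        ,   1.        ]]), 'T_tool_cam': array([[-7.49436620e-04, -9.45917216e-01, -3.24407243e-01,
         8.33193847e+01],
       [ 9.99999571e-01, -5.32346364e-04, -7.57938403e-04,
        -3.82846613e-01],
       [ 5.44249968e-04, -3.24407672e-01,  9.45917209e-01,
        -1.18011749e+02],
       [ 0.00000000e+00,  0.00000000e+00,  0.00000000e+00,
         1.00000000e+00]])} 25.0 0.1
```

View pics/scene0.png

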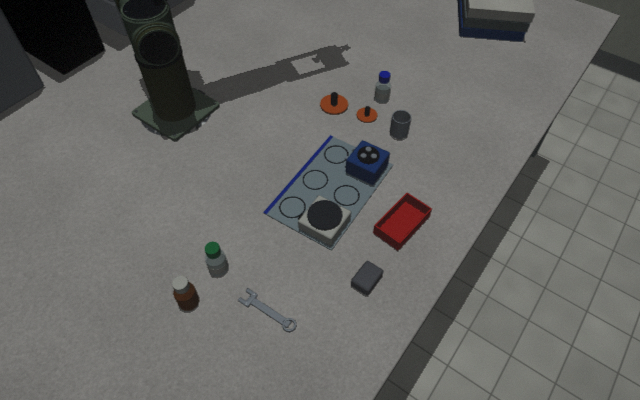

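View pics/side0.png

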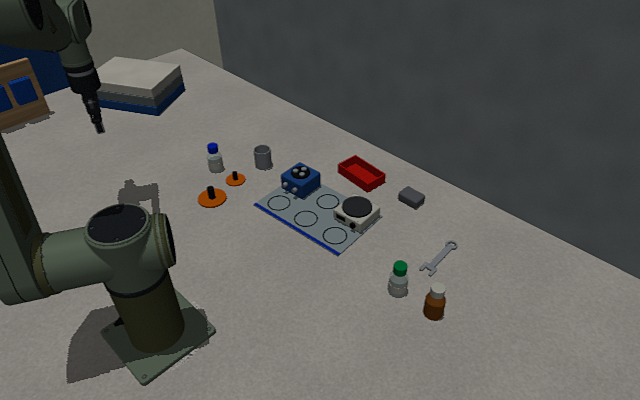

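The scene view shows the pump at the left (368,160) and the stirrer at the right (325,215). The rings are at about (336,154), (315,180), (292,207) and (346,195). There are two lid-like discs: a large one at (334,103) and a small one at (367,114). The small one fits "the smaller one is meant". I'll locate everything and confirm this in a crop.

```bash
cat > h.py <<'E'
from plant import ctrl,sensors,optics
import cv2,numpy as np
def ray(n,u,v,z,st=None):
    c=optics.camera_params(n)
    if n=="wrist":
        T=np.eye(4);T[:3,:3]=st["eef_rot"];T[:3,3]=st["eef_pos"];T=T@c["T_tool_cam"];o=T[:3,3];R=T[:3,:3]
    else: o=-c["R"].T@c["t"];R=c["R"].T
    d=R@np.linalg.solve(c["mtx"],[u,v,1.])
    return (o+d*(z-o[2])/d[2])
def proj(n,X,st=None):
    c=optics.camera_params(n)
    if n=="wrist":
        T=np.eye(4);T[:3,:3]=st["eef_rot"];T[:3,3]=st["eef_pos"];T=np.linalg.inv(T@c["T_tool_cam"]);x=T[:3,:3]@X+T[:3,3]
    else: x=c["R"]@X+c["t"]
    p=c["mtx"]@x; return p[:2]/p[2]
E
python3 - <<'E'
from h import *
s={"ringFP":(336,154.5,4),"ringFM":(315,180,4),"ringFS":(292,207,4),"ringB":(346,195,4),"plate":(325,214.5,49),"bluecap":(385,75,94),"greencap":(212,247,94),"ambercap":(179.5,283,94),"beakerrim":(401,117,65),"lidknob":(367.5,108,32),"bigknob":(334.5,95,40)}
d={"ringFP":(279,203,4),"ringFM":(305.5,219,4),"ringFS":(334.5,236,4),"ringB":(327.5,202,4),"plate":(357,207,49),"bluecap":(212.5,147,94),"greencap":(400,266,94),"ambercap":(438,290,94),"beakerrim":(263,149.5,65),"lidknob":(235,173,32),"bigknob":(210.5,188,40)}
for k in s: print(k,ray("scene",*s[k])[:2].round(),ray("side",*d[k])[:2].round())
a=cv2.imread("pics/scene0.png")
b=cv2.imread("pics/side0.png")
o=np.vstack([cv2.resize(a[60:145,300:430],(780,510),interpolation=cv2.INTER_CUBIC)])
cv2.imwrite("pics/lids.png",o)
E
```

```text
ringFP [504. 139.] [500. 141.]
ringFM [512.  29.] [505.  32.]
ringFS [518. -79.] [513. -78.]
ringB [609.  37.] [605.  38.]
plate [619. -73.] [610. -75.]
bluecap [482. 419.] [470. 416.]
greencap [ 485. -322.] [ 479. -323.]
ambercap [ 492. -428.] [ 481. -430.]
beakerrim [600. 322.] [598. 323.]
lidknob [486. 327.] [480. 326.]
bigknob [378. 307.] [376. 310.]
```

View pics/lids.png

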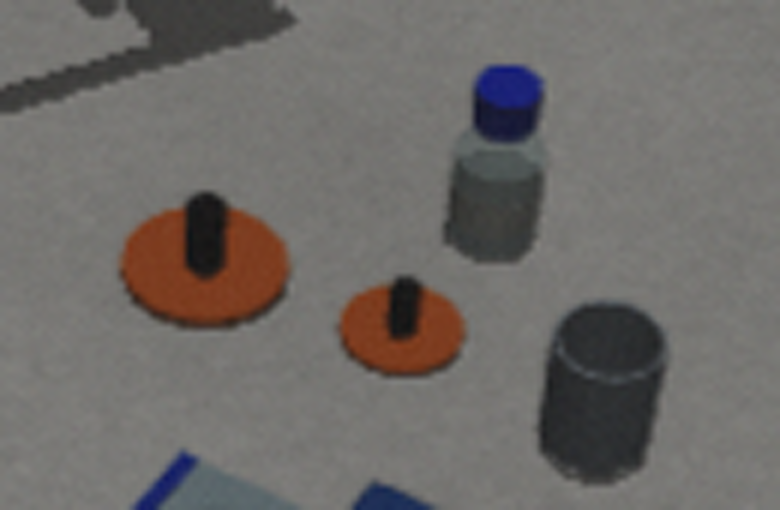

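The crop confirms it. The disc at crop (403,330) is about 21 px (~62 mm) across, so it is the 64 mm lid. The one at (205,265) is about 28 px across and is the decoy. The two fixed cameras agree to about 10 mm, so I'll take close wrist looks next.

```bash
cat >> h.py <<'E'
def down(yaw=0.):
    c,s=np.cos(yaw),np.sin(yaw); return np.array([[c,s,0],[s,-c,0],[0,0,-1.]])
def look(name):
    st=sensors.read_state(); p,d=optics.grab_frame("wrist"); cv2.imwrite(f"pics/{name}.png",p[:,:,::-1])
    np.savez(f"{name}.npz",p=p,d=d,r=st["eef_rot"],e=st["eef_pos"]); return st,p,d
def load(name):
    z=np.load(f"{name}.npz"); return dict(eef_rot=z["r"],eef_pos=z["e"]),z["p"],z["d"]
E
python3 - <<'E'
from h import *
print(np.array(sensors.read_state()["eef_rot"]).round(3).tolist())
for n,p in (("wL",(480,350,260)),("wM",(520,30,260)),("wR",(450,-375,260))):
    ctrl.move_ptp(p,down()); st,_,_=look(n); print(n,st["t"],np.round(st["q"],2),np.round(st["eef_pos"],1))
ims=[cv2.imread(f"pics/{n}.png") for n in("wL","wM","wR")]
E
```

```text
[[-0.937, 0.35, -0.001], [0.35, 0.937, -0.002], [0.0, -0.002, -1.0]]
wL 2.0083 [0.49 0.24 1.49 0.   1.41 2.05] [479.7 350.3 259.9]
wM 3.2833 [-0.11  0.09  1.67  0.    1.38  1.46] [520.1  30.9 260.1]
wR 4.85 [-0.84  0.23  1.51  0.    1.41  0.73] [ 450.7 -373.9  260. ]
```

View pics/wL.png

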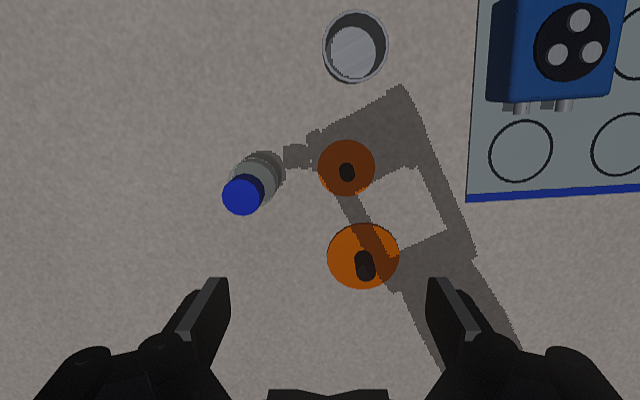

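View pics/wM.png

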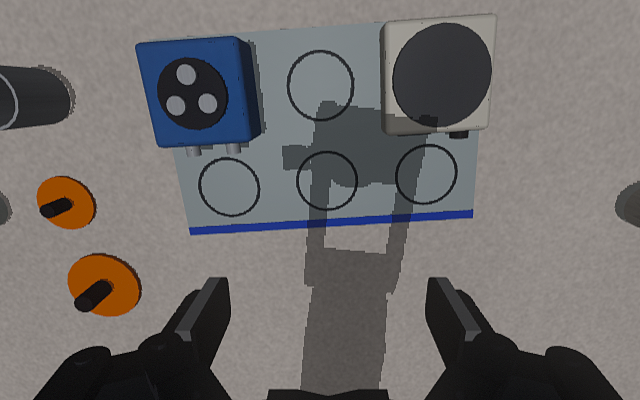

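View pics/wR.png

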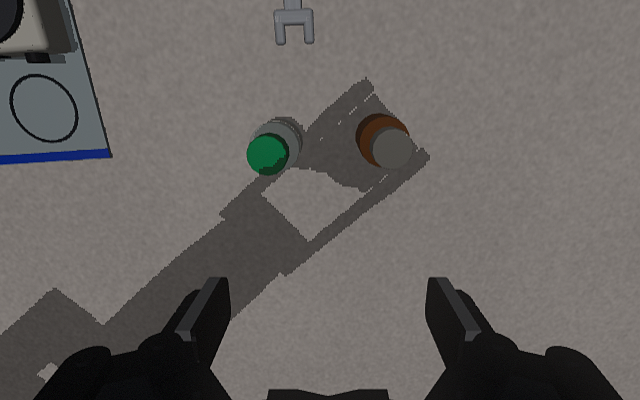

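wL shows the blue cap (243,195), lid knob (347,171), lid disc (346,167) and beaker rim (355,47). wM shows the rings at (229,187), (327,181), (426,174) and (320.5,85), with the plate at (442,74). wR shows the green cap (267,154) and the white cap (393,148).

Run:
```python
from h import *
P={"wL":{"blue":(243,195,94),"disc":(346,167,5),"knob":(347,171,32),"beaker":(355,47,65),"FP":(520.5,151,4)},
"wM":{"FP":(229.5,187,4),"FM":(327,181,4),"FS":(426,174,4),"B":(320.5,85.5,4),"plate":(442,74,49)},
"wR":{"green":(267.5,154,94),"amber":(393,149,94),"FS":(44,108,4)}}
W={}
for n in P:
    st,p,d=load(n)
    for k,(u,v,z) in P[n].items():
        x=ray("wrist",u,v,z,st); dd=d[int(v),int(u)]; c=proj("wrist",x,st)
        T=np.eye(4);T[:3,:3]=st["eef_rot"];T[:3,3]=st["eef_pos"];T=T@optics.camera_params("wrist")["T_tool_cam"]
        X=T[:3,:3]@(np.linalg.solve(optics.camera_params("wrist")["mtx"],[u,v,1.])*dd)+T[:3,3]
        W[n+k]=x; print(n,k,x.round(1),"depth:",X.round(1))
M=np.array([[-50,110],[-50,0],[-50,-110],[50,0],[50,-110.]])
Q=np.array([W["wM"+k][:2] for k in("FP","FM","FS","B","plate")])
mc,qc=M.mean(0),Q.mean(0); H=(M-mc).T@(Q-qc); th=np.arctan2(H[0,1]-H[1,0],H[0,0]+H[1,1]); R=np.array([[np.cos(th),-np.sin(th)],[np.sin(th),np.cos(th)]])
t=qc-R@mc; print("yaw deg",np.degrees(th),"t",t,"res",(Q-(M@R.T+t)).round(1).tolist())
print((M@R.T+t).round(1).tolist())
```

```text
wL blue [478.8 422.4  94. ] depth: [479.3 422.   95.8]
wL disc [484.3 329.5   5. ] depth: [489.7 330.9  30.3]
wL knob [485.9 329.8  32. ] depth: [485.7 329.8  31. ]
wL beaker [597.8 327.1  65. ] depth: [604.4 322.7   4.5]
wL FP [501.7 140.4   4. ] depth: [501.8 140.5   4.2]
wM FP [501.8 140.6   4. ] depth: [502.1 140.3   4.9]
wM FM [508.8  31.1   4. ] depth: [509.1  31.1   5.3]
wM FS [516.8 -78.8   4. ] depth: [516.8 -78.8   3.9]
wM B [609.2  37.7   4. ] depth: [609.2  37.7   4.6]
wM plate [618.2 -71.4  49. ] depth: [618.2 -71.3  49.2]
wR green [ 485.2 -324.7   94. ] depth: [ 485.3 -324.8   94.6]
wR amber [ 489.4 -428.1   94. ] depth: [ 489.1 -428.4   92.6]
wR FS [517.4 -78.5   4. ] depth: [517.5 -79.8   5.6]
yaw deg 4.126074371129977 t [559.34942801  34.48721805] res [[0.3, -0.0], [-0.7, 0.2], [-0.6, 0.1], [-0.0, -0.4], [1.1, 0.2]]
[[501.6, 140.6], [509.5, 30.9], [517.4, -78.8], [609.2, 38.1], [617.1, -71.6]]
```

The measurements are consistent: ring-fit residuals are ≤1.1 mm, and depth heights match the nominal ones. I'll start with the blue bottle.

```bash
cat >> h.py <<'E'
D=down()
def pick(xy,zt,op,F,w,up=260):
    "zt: TCP height at the grasp; w: expected width"
    ctrl.gripper_to(op,F); ctrl.move_ptp((*xy,zt+70),D); hit=ctrl.move_l((*xy,zt),vel=80,threshold=8)
    g=ctrl.gripper_to(w-6,F); s=sensors.read_state(); print("grip",s["grip_width"],"hit",hit,s["eef_pos"].round(1) if hasattr(s["eef_pos"],"round") else s["eef_pos"])
    ctrl.move_l((*xy,up),vel=150); s=sensors.read_state(); print("lifted",round(s["grip_width"],1),np.round(s["force"],1))
    return abs(s["grip_width"]-w)<5
def place(xy,zt,op,up=260):
    ctrl.move_ptp((*xy,up),D); ctrl.move_l((*xy,zt+5),vel=100); ctrl.hold(.3)
    hit=ctrl.move_l((*xy,zt-4),vel=15,threshold=4); s=sensors.read_state(); print("down",hit,np.round(s["eef_pos"],1),"nominal",zt)
    ctrl.gripper_to(op); ctrl.hold(.2); ctrl.move_l((*xy,up),vel=150); print("t",sensors.read_state()["t"])
E
python3 - <<'E'
from h import *
if pick((479,422.3),96,60,40,34): place((609.2,38.1),100,60)
look("c1")
E
```

```text
grip 32.94888290960554 hit False [479.6 422.9  97.1]
lifted 32.4 [-0.4 -0.4 -2.3]
down True [609.4  38.2 101. ] nominal 100
t 16.4083
```

View pics/c1.png

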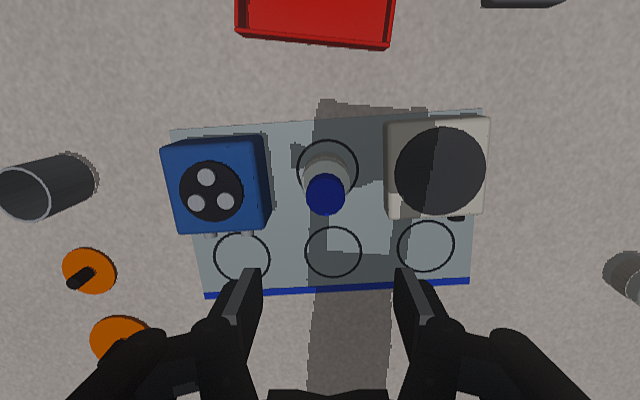

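The blue bottle stands upright with its cap at (326,194). I'll check that position numerically and then do the remaining pieces, stopping if a grip is wrong.

Run:
```python
from h import *
st,_,_=load("c1"); print("blue cap",ray("wrist",326,194,98,st).round(1))
ok=pick((485.2,-324.7),96,60,40,34)
if ok: place((517.4,-78.8),100,60); ok=pick((489.4,-428.2),96,60,40,34)
if ok: place((509.5,30.9),100,60); ok=pick((598,326.5),51,85,40,56)
if ok: place((617.1,-71.6),100,85)
look("c2")
```

```text
blue cap [609.3  39.   98. ]
grip 32.482001266163394 hit False [ 485.7 -324.9   96.9]
lifted 32.4 [-0.8  0.8 -1.7]
down True [517.6 -78.8 100.9] nominal 100
t 25.925
grip 32.74306406343785 hit False [ 489.8 -428.5   97. ]
lifted 32.7 [ 0.6  0.1 -2.5]
down True [509.8  31.  101. ] nominal 100
t 35.9917
grip 55.40767868153282 hit False [598.9 326.8  52.2]
lifted 55.5 [ 0.3  0.2 -1.3]
down True [617.2 -71.7 101.2] nominal 100
t 46.275
```

View pics/c2.png

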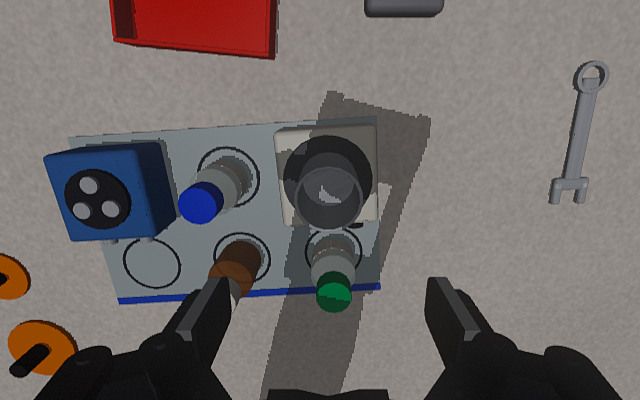

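All four stand upright. The beaker rim is centred at about (327,197). I'll check that, then do the lid.

Run:
```python
from h import *
st,_,_=load("c2"); b=ray("wrist",327,197,114,st); print("rim",b.round(1),"green",ray("wrist",334,294,98,st).round(1),"blue",ray("wrist",201,203,98,st).round(1))
if pick((485.7,329.7),32,45,30,16): place((617.1,-71.6),146,45,up=290)
ctrl.move_ptp((517,0,330),D); look("c3")
p,d=optics.grab_frame("scene"); cv2.imwrite("pics/s3.png",cv2.resize(p[120:270,230:450,::-1],(792,540),interpolation=cv2.INTER_CUBIC))
```

```text
rim [619.5 -71.3 114. ] green [519.6 -77.7  98. ] blue [609.2  35.9  98. ]
grip 14.873955159765655 hit False [486.3 330.   32.8]
lifted 15.0 [ 0.5  0.6 -0. ]
down True [617.2 -71.7 146.8] nominal 146
t 57.0167
```

View pics/c3.png

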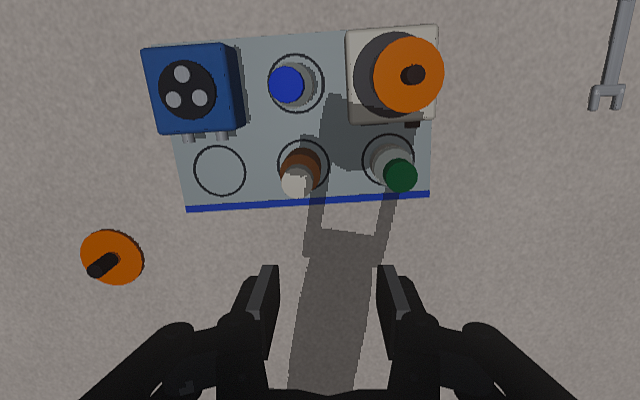

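View pics/s3.png

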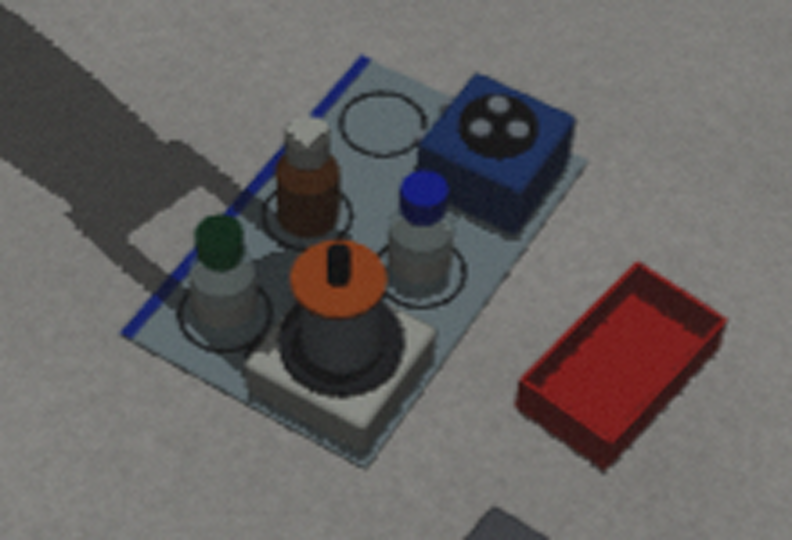

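c3 shows the lid disc centred at about (409,75) and level on the beaker. The caps are at blue (287,84), amber (296,181) and green (400,176), and the ring in front of the pump is empty. A numeric check comes next.

Run:
```python
from h import *
st,p,d=load("c3")
hsv=cv2.cvtColor(p,cv2.COLOR_RGB2HSV)
m=cv2.inRange(hsv,(5,150,60),(22,255,255)); m[:, :345]=0; m[130:]=0
m=cv2.morphologyEx(m,cv2.MORPH_CLOSE,np.ones((25,25))); ys,xs=np.nonzero(m)
th=np.radians(4.126);R=np.array([[np.cos(th),-np.sin(th)],[np.sin(th),np.cos(th)]]);t=np.array([559.35,34.49])
for n,u,v,z in(("lid",xs.mean(),ys.mean(),119),("knob",413.5,73,146),("blue",287,84,98),("amber",296,181,98),("green",400,176,98)):
    x=ray("wrist",u,v,z,st); print(n,x.round(1),"mat",(R.T@(x[:2]-t)).round(1))
print("lid depth z span",d[50:100,385:435].min(),d[50:100,385:435].max())
ctrl.hold(.5); ctrl.finish_job()
```

```text
lid [614.4 -72.1 119. ] mat [  47.3 -110.2]
knob [614.3 -70.5 146. ] mat [  47.2 -108.7]
blue [606.7  38.2  98. ] mat [47.5  0.3]
amber [511.5  32.5  98. ] mat [-47.8   1.4]
green [516.8 -75.7  98. ] mat [ -50.3 -106.9]
lid depth z span 0.0 386.2084
the job is handed in; nothing more can be done
```

The mat is set up as asked and the job is handed in. It took under 60 s of robot time of the 131 s allowed, and the interface gives no verdict.

All five objects were gripped, set down on contact and released:
- **Blue bottle:** in the ring between the stirrer and the pump.
- **Green bottle:** in the ring in front of the stirrer.
- **Amber bottle:** in the ring in front of the blue bottle, so the ring in front of the pump is empty.
- **Beaker and lid:** the beaker is on the stirrer plate with the smaller orange lid on it.

The last wrist picture and the measurements from it, in the mat frame:

| Object | Measured x, y (mm) | Target x, y (mm) | Limit |
|---|---|---|---|
| Blue bottle | (47.5, 0.3) | (50, 0) | 12 mm |
| Green bottle | (-50.3, -106.9) | (-50, -110) | 12 mm |
| Amber bottle | (-47.8, 1.4) | (-50, 0) | 12 mm |
| Lid | (47.3, -110.2) | (50, -110), plate centre | 10 mm from the beaker |

- **Beaker and lid offset:** before the lid went on, the beaker's rim read about 2.5 mm from the plate centre. The lid later read about 3 mm off on the other side, so the two disagree by up to about 5 mm. That is still inside the 10 mm limit and includes my pixel-reading error.
- **Tilt and heights:** everything looked upright and the lid looked level. I did not measure tilt or final heights; each piece touched down within 1.2 mm of its planned height. The depth check across the lid gave nothing usable.
- **Tray and spanner:** the arm never went down near either one. I saw no sign of movement but did not measure their positions.

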